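# Ring up a customer's order on the sample stands

### The job

Ring up the customer's order on the display stands, each of which has an orange key in front of its sample: with a fingertip, lightly press down the key of the wrapped gift box, then that of the seed brittle, then that of the striped chocolate roll, so that each stays down. Leave the key of the chocolate dome up and all samples where they lie, and draw the hand clear at the end.

Things in the scene. Friction and masses are not known exactly. Their poses are not given: they have to be found in the camera images.
- stand_gift: white order stand that carries the gift box, fixed to the table, 140 mm long (its x) by 80 mm wide (its y), 16 mm thick. Origin: centre of its underside. Its -x end, roughly towards the robot, carries the key (axis at x = -47 mm); the sample lies round x = +28 mm. All four stands look alike; only the sample tells them apart, and which stands where changes.
- keytop_gift (a point): centre of the top face of the key of the gift box stand: an orange round upright key, 33 mm across, its top 40 mm above the table when up; a black collar 42 mm across, 20 mm above the table, surrounds its foot. This point moves down with the key.
- key_gift (a joint): how far that key is pushed in, m: 0 = up, 0.016 = at its hard stop (top then 24 mm above the table). It slides straight down: it gives at 4 N, and the push rises by 0.22 N per mm to 7.5 N just before the stop, a little more if pushed fast; it stays where it is left. It registers from 0.004 inwards, so stopping at about 0.009 (a push of 6 N) leaves room either way and avoids hammering the stop. It cannot be pulled out.
- sample_gift: the sample on stand_gift, loose: small wrapped gift box, purple with gold ribbon bands, a 64 x 64 mm, 56 mm tall box. Origin: centre of its underside, 16 mm above the table.
- stand_nut: white order stand that carries the seed brittle, fixed to the table, 140 mm long (its x) by 80 mm wide (its y), 16 mm thick. Origin: centre of its underside. Its -x end, roughly towards the robot, carries the key (axis at x = -47 mm); the sample lies round x = +28 mm. All four stands look alike; only the sample tells them apart, and which stands where changes.
- keytop_nut (a point): centre of the top face of the key of the seed brittle stand: an orange round upright key, 33 mm across, its top 40 mm above the table when up; a black collar 42 mm across, 20 mm above the table, surrounds its foot. This point moves down with the key.
- key_nut (a joint): how far that key is pushed in, m: 0 = up, 0.016 = at its hard stop (top then 24 mm above the table). It slides straight down: it gives at 4 N, and the push rises by 0.22 N per mm to 7.5 N just before the stop, a little more if pushed fast; it stays where it is left. It registers from 0.004 inwards, so stopping at about 0.009 (a push of 6 N) leaves room either way and avoids hammering the stop. It cannot be pulled out.
- sample_nut: the sample on stand_nut, loose: small broken piece of seed brittle, yellow-brown with green seeds, 51 x 65 mm, 17 mm thick. Origin: centre of its underside, 16 mm above the table.
- stand_roll: white order stand that carries the striped chocolate roll, fixed to the table, 140 mm long (its x) by 80 mm wide (its y), 16 mm thick. Origin: centre of its underside. Its -x end, roughly towards the robot, carries the key (axis at x = -47 mm); the sample lies round x = +28 mm. All four stands look alike; only the sample tells them apart, and which stands where changes.
- keytop_roll (a point): centre of the top face of the key of the striped chocolate roll stand: an orange round upright key, 33 mm across, its top 40 mm above the table when up; a black collar 42 mm across, 20 mm above the table, surrounds its foot. This point moves down with the key.
- key_roll (a joint): how far that key is pushed in, m: 0 = up, 0.016 = at its hard stop (top then 24 mm above the table). It slides straight down: it gives at 4 N, and the push rises by 0.22 N per mm to 7.5 N just before the stop, a little more if pushed fast; it stays where it is left. It registers from 0.004 inwards, so stopping at about 0.009 (a push of 6 N) leaves room either way and avoids hammering the stop. It cannot be pulled out.
- sample_roll: the sample on stand_roll, loose: striped roll: a chocolate-brown log with cream stripes across it, 24 x 60 mm, 25 mm tall. Origin: centre of its underside, 16 mm above the table.
- stand_dome: white order stand that carries the chocolate dome, fixed to the table, 140 mm long (its x) by 80 mm wide (its y), 16 mm thick. Origin: centre of its underside. Its -x end, roughly towards the robot, carries the key (axis at x = -47 mm); the sample lies round x = +28 mm. All four stands look alike; only the sample tells them apart, and which stands where changes.
- keytop_dome (a point): centre of the top face of the key of the chocolate dome stand: an orange round upright key, 33 mm across, its top 40 mm above the table when up; a black collar 42 mm across, 20 mm above the table, surrounds its foot. This point moves down with the key.
- key_dome (a joint): how far that key is pushed in, m: 0 = up, 0.016 = at its hard stop (top then 24 mm above the table). It slides straight down: it gives at 4 N, and the push rises by 0.22 N per mm to 7.5 N just before the stop, a little more if pushed fast; it stays where it is left. It registers from 0.004 inwards, so stopping at about 0.009 (a push of 6 N) leaves room either way and avoids hammering the stop. It cannot be pulled out.
- sample_dome: the sample on stand_dome, loose: dark chocolate dome with a nut on its tip, 36 mm across, 27 mm tall. Origin: centre of its underside, 16 mm above the table.
- jar_top (a point): top of the lid of the big glass jar of almonds, fixed, 220 mm across and 240 mm tall, which always stands between two stands on its left and two on its right. Pass above it; the nearest key axes are 110 mm or more from its side. Close behind the left pair, 120 mm or more from their key axes, stands a wooden crate 370 mm tall, with display boxes on it: go from side to side near the robot, not far out.

How it is judged:
On the way, in this order (a step that is already met when the one before it is completed fails the run):
1. a fingertip has pushed in the key on the stand with the gift box, at least 4 mm (value of joint key_gift above 0.004 m and contact force between the fingers and key_gift above 0.3 N).
2. a fingertip has pushed in the key on the stand with the seed brittle, at least 4 mm (value of joint key_nut above 0.004 m and contact force between the fingers and key_nut above 0.3 N).
3. a fingertip has pushed in the key on the stand with the striped chocolate roll, at least 4 mm (value of joint key_roll above 0.004 m and contact force between the fingers and key_roll above 0.3 N).
At the end, for the whole second after the job is handed in: The keys of the gift box, the seed brittle and the striped roll are each in by at least 4 mm of their 16 mm, pressed in that order; the key of the dome is in by less than 2.5 mm; every sample is within 12 mm of where it began, and at rest (value of joint each of key_gift, key_nut, key_roll above 0.004 m and value of joint key_dome below 0.0025 m and distance of each of sample_gift, sample_nut, sample_roll, sample_dome from where it was at the start of the episode below 0.012 m and linear speed of each of sample_gift, sample_nut, sample_roll, sample_dome below 0.02 m/s); the robot touches nothing.
It fails at once if the key of the seed brittle is pushed in (over 2.5 mm) before that of the gift box has registered (4 mm) (value of joint key_nut above 0.0025 m and value of joint key_gift below 0.004 m).
It fails at once if the key of the striped chocolate roll is pushed in (over 2.5 mm) before that of the seed brittle has registered (4 mm) (value of joint key_roll above 0.0025 m and value of joint key_nut below 0.004 m).
It fails at once if the key of the chocolate dome is pushed in (over 2.5 mm) (value of joint key_dome above 0.0025 m).
It fails at once if a key or stand is hit hard (over 30 N) (contact force between any of the arm, the fingers and stand_gift above 30 N or contact force between any of the arm, the fingers and stand_nut above 30 N or contact force between any of the arm, the fingers and stand_roll above 30 N or contact force between any of the arm, the fingers and stand_dome above 30 N).
It fails at once if a sample is shifted or lifted by more than 12 mm, or tipped (distance of any of sample_gift, sample_nut, sample_roll, sample_dome from where it was at the start of the episode above 0.012 m or angle between any of sample_gift, sample_nut, sample_roll, sample_dome's own z axis and vertical above 0.4 rad).
It also fails if it takes over 64 s, if anything falls off the work surface, if the arm or the gripper's body presses on something with over 40 N, if the wrist force passes 120 N, or if a joint passes its speed limit or range.

### The arm

A 7-joint arm with a two-finger parallel gripper is mounted at the origin on a cart in front of the work surface, level with it; the furniture and walls round the work are solid. World frame = base frame: x ahead of the robot, y to its left, z up, the work surface at z = 0. Lengths are in m, angles in rad, forces in N, time in s.
With the tool pointing down it reaches from about 0.35 to 0.9 m from the base axis. Payload 19.9 kg.
Tool frame: the origin (TCP) lies on the centre line of the jaws, within the pads' length; the fingertips stand 19 mm ahead of it and the grasp point (between the pads) is the TCP; y points along the fingers, z is the direction in which the jaws open and shut, and the axes are right-handed (so a half turn about y gives the same grasp; the last joint's range is limited). The gripper opens to 85 mm and grips with 20 to 120 N. Pads are 22 mm wide; open, the fingers measure 114 mm over their backs; the gripper's body (76 mm by 85 mm) begins 54 mm behind the grasp point. The pads swing forward as they close: fully open they stand 13 mm farther back than shut.
Start: joints at [-1.375, 0.417, -0.01, 1.614, 0.005, 1.111, -0.053], TCP at [0.147, 0.608, 0.25] pointing down, gripper open.
Joint ranges: [-2.81, 2.81], [-0.39, 2.02], [-1.27, 1.25], [0.06, 2.57], [-1.19, 4.33], [0.19, 2], [-2.82, 2.82]. Speed limits (rad/s): [1.89, 1.89, 2.39, 2.39, 3.01, 3.01, 3.01].

### API

Orientations are given as a rotation vector (axis times angle).
In Python, from plant import arm gives the robot as it stands. The module is installed in compiled form; this text tells all that it offers.
- The arm moves only by the tool servo_tool, never from a script. Its argument "commands" is text: rows parted by semicolons, each of 7 numbers parted by spaces: the shift along the tool's x, y, z in mm, then the turn, a rotation vector about the tool's x, y, z in degrees, then the closure, from 0 (fully open) to 1 (shut). In form: dx dy dz ax ay az grip; .... A call has 1 to 8 rows; each row shifts and turns the commanded pose from where the row before left it, along the tool's axes as they then stand; what a row does not reach is not made up. A row lasts 1/12 s, in which the tool goes at most 41.7 mm and 7.16 degrees, less where a joint would pass 70% of its speed; a pose out of reach is approached as far as the arm can. A call is refused whole if a number of a shift passes 41.7 or a number of a turn 7.16, either way. A call with a gripper value outside its range is refused whole. The fingers move at their own pace and stop on an object; "newtons" is the grip in N (left out, the last holds). Time passes only in rows, so rows that do not move let the fingers close. It gives the time, the measured TCP pose, the force and the opening at its end, in the units of the state.
- arm.get_state(): the state, without advancing time (a new reading comes with each control period).
- arm.snapshot(name): name is "side" or "top" or "wrist"; returns a dict with "color" (400x640x3 uint8, red, green, blue), "fx", "fy", "cx", "cy" (pixels), "xyz" and "orientation" of the camera in the world; the wrist camera has in their place "mount" (4x4, takes a point from camera to tool coordinates, whose origin is the TCP and whose axes are the tool frame's). Camera axes: x right, y up, looking along -z (the intrinsics and any distortion apply to the point x, -y, -z); pixel columns grow to the right and rows downward; lengths in m; the calibration is good to about 2 mm. A picture is of the moment at which its call begins: read the wrist's pose just before it. There is no depth.
- arm.sign_off(): hands the job in, once; it reports no verdict.
The state is a dict: "clock": time; "joints": joint angles; "joint_velocities": joint speeds; "joint_torque": joint torques, N m; "tool_pos": TCP position; "ee_rot": TCP orientation; "ft_force": force on the tool from outside, world axes, zero at the start; "ft_torque": the same for the moment, N m; "opening": finger opening in m.
Only numpy, scipy, OpenCV 4.12 (cv2) and the standard library are available. Lean on these libraries where they do the work, as an engineer would, in place of code of your own. Each camera call takes 0.05 s, during which the arm holds its last target.

## Working session

There is one attempt and no reset: what is moved stays moved. The work goes in short steps, Python scripts to look and compute and a tool call to move; the robot and the scene stay as the last step left them, time stands still between calls to the robot, and variables do not carry over. Pictures are saved under pics/ and viewed, and the job is handed in when it is done.

Besides the shell and the picture viewer there is one more tool, called after "Emit:" as a command line: name --argument value ..., lists and objects as JSON in quotes. servo_tool: Moves the arm, as the interface text tells. Its arguments: {"type":"object","properties":{"commands":{"type":"string"},"newtons":{"type":"number"}},"required":["commands"]}

```bash
mkdir -p pics
python3 - <<'E'
from plant import arm
import cv2
s=arm.get_state()
for k,v in s.items(): print(k,v)
for n in ("side","top","wrist"):
    d=arm.snapshot(n); cv2.imwrite(f"pics/{n}0.png",d["color"][:,:,::-1])
    print(n,{k:v for k,v in d.items() if k!="color"})
E
```

```text
clock 0.0
joints [-1.37546243  0.41795753 -0.01031194  1.61417924  0.00471061  1.11072897
 -0.05300104]
joint_velocities [-0.00054468 -0.00196053  0.00207933  0.00062253  0.00108619  0.00152161
 -0.00016519]
joint_torque [-1.04378555e-04 -8.64465737e+01  6.78760707e-01 -4.34899235e+01
  1.90561172e-02  7.48554681e-03  8.95363041e-05]
tool_pos [0.14656942 0.6072257  0.24966836]
ee_rot [-1.56403858  0.18598499 -0.18590785]
ft_force [-0.53786969  0.5459642  -0.42506874]
ft_torque [ 0.01513321 -0.02852281  0.06382058]
opening 0.08538666822542715
side {'fx': 447.3155879657912, 'fy': 447.3155879657912, 'cx': 323.6244350436143, 'cy': 199.91160617869596, 'xyz': array([ 0.04080513, -1.00287565,  0.79395705]), 'orientation': array([ 1.00538246, -0.25651675, -0.40285696])}
top {'fx': 470.5364064973387, 'fy': 470.5364064973387, 'cx': 317.0515312730107, 'cy': 203.27364534108918, 'xyz': array([ 0.25688021, -0.08848113,  1.6164824 ]), 'orientation': array([ 0.14590256, -0.12777867, -1.54594879])}
wrist {'fx': 310.4881923080813, 'fy': 310.4881923080813, 'cx': 316.3984149982914, 'cy': 198.8848619793608, 'mount': array([[ 3.07293504e-04, -9.48826555e-01, -3.15797519e-01,
        -8.19634123e-02],
       [ 8.77293110e-04,  3.15797668e-01, -9.48826150e-01,
        -1.23005905e-01],
       [ 9.99999568e-01,  1.45211249e-05,  9.29441572e-04,
         7.48075947e-04],
       [ 0.00000000e+00,  0.00000000e+00,  0.00000000e+00,
         1.00000000e+00]])}
```

View pics/side0.png

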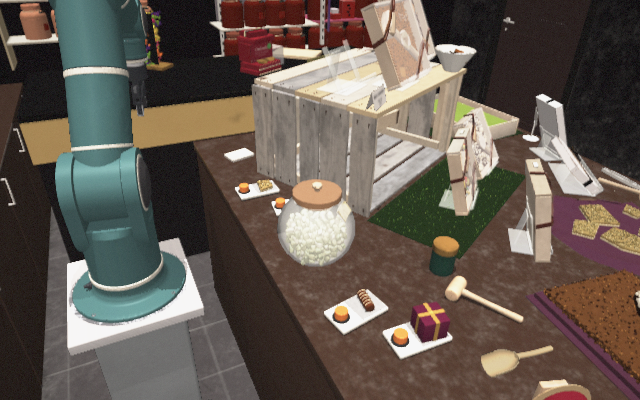

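View pics/top0.png

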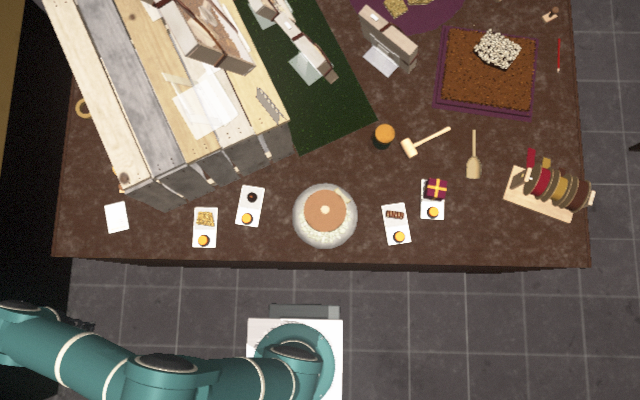

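View pics/wrist0.png

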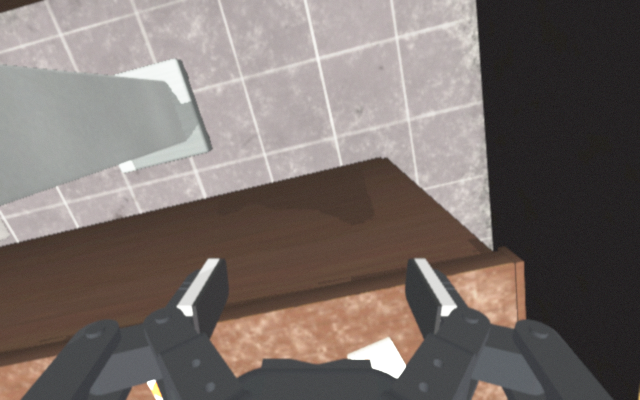

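```bash
cat > h.py <<'E'
import numpy as np, cv2
from scipy.spatial.transform import Rotation as R
def cam(d,s=None):
    if "mount" in d:
        M=d["mount"]; Rt=R.from_rotvec(s["ee_rot"]).as_matrix()
        return Rt@M[:3,3]+np.array(s["tool_pos"]), Rt@M[:3,:3]
    return np.array(d["xyz"]), R.from_rotvec(d["orientation"]).as_matrix()
def ray(d,u,v,z,s=None):
    o,A=cam(d,s); r=A@np.array([(u-d["cx"])/d["fx"],-(v-d["cy"])/d["fy"],-1])
    return o+r*(z-o[2])/r[2]
def proj(d,p,s=None):
    o,A=cam(d,s); q=A.T@(np.array(p)-o); return d["cx"]-d["fx"]*q[0]/q[2], d["cy"]+d["fy"]*q[1]/q[2]
def orange(img,amin=25):
    h=cv2.cvtColor(img,cv2.COLOR_RGB2HSV); m=cv2.inRange(h,(8,150,170),(28,255,255))
    n,l,st,c=cv2.connectedComponentsWithStats(m)
    return [(c[i],st[i]) for i in range(1,n) if st[i,4]>=amin]
E
python3 - <<'E'
from h import *; from plant import arm
print(R.from_rotvec(arm.get_state()["ee_rot"]).as_matrix().round(3))
t=arm.snapshot("top"); sd=arm.snapshot("side")
for n,d in(("top",t),("side",sd)):
    for c,st in orange(d["color"]): print(n,c.round(1),st, ray(d,*c,0.04).round(4))
cv2.imwrite("pics/topz.png",cv2.resize(t["color"][170:260,180:460,::-1],None,fx=2.8,fy=2.8,interpolation=cv2.INTER_CUBIC))
cv2.imwrite("pics/sidez.png",cv2.resize(sd["color"][140:370,220:470,::-1],None,fx=2.5,fy=2.5,interpolation=cv2.INTER_CUBIC))
E
```

```text
[[ 0.972 -0.     0.235]
 [-0.235 -0.001  0.972]
 [ 0.    -1.    -0.001]]
top [384.6 132.9] [375 124  20  19 280] [ 0.789  -0.2974  0.04  ]
top [546.  162.6] [543 158   7  10  59] [ 0.6923 -0.8513  0.04  ]
top [436.7 187.6] [427 179  20  19 115] [ 0.5975 -0.4744  0.04  ]
top [560.9 187. ] [554 178  13  19 143] [ 0.6077 -0.8964  0.04  ]
top [433.  211.3] [429 207   9  10  68] [ 0.5152 -0.4601  0.04  ]
top [246.1 217.9] [242 214   9   9  69] [0.48  0.172 0.04 ]
top [398.9 235.8] [395 232   9   9  34] [ 0.4296 -0.344   0.04  ]
top [202.7 239.9] [199 235   9  10  69] [0.4025 0.3148 0.04  ]
side [243.2 186.8] [239 183   9   9  66] [0.3976 0.3042 0.04  ]
side [279.7 201.8] [275 198  10   9  71] [0.4752 0.1619 0.04  ]
side [445.9 243.5] [434 237  24  15 258] [ 0.8231 -0.2421  0.04  ]
side [340.9 313.1] [335 306  13  15 144] [ 0.4236 -0.3558  0.04  ]
side [400.3 335.8] [394 329  14  15 166] [ 0.5097 -0.4702  0.04  ]
```

View pics/topz.png

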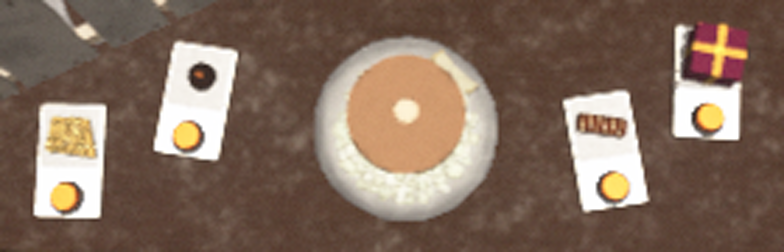

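View pics/sidez.png

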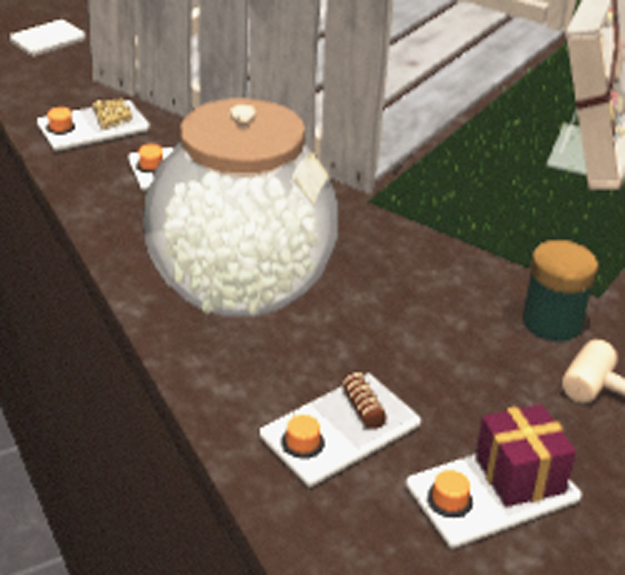

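Emit:
servo_tool --commands "0 -28 0 0 0 0 1; 0 -28 0 0 -6.8 0 1; 0 -28 0 0 -6.8 0 1; 0 -28 0 0 0 0 1; 0 0 0 0 0 0 1" --newtons 20

```text
clock: 0.67
tool_pos: [0.147, 0.6088, 0.3679]
ee_rot: [-1.564, -0.002, -0.0]
ft_force: [1.5, 0.1, 0.2]
opening: 0.0256
```

Run:
```python
from h import *; from plant import arm
s=arm.get_state();print(R.from_rotvec(s["ee_rot"]).as_matrix().round(3),s["tool_pos"],s["joints"].round(2),s["ft_force"])
```

```text
[[ 1.     0.001 -0.001]
 [ 0.001  0.007  1.   ]
 [ 0.001 -1.     0.007]] [0.14695774 0.60881605 0.36793159] [-1.35  0.34 -0.05  1.46  0.02  1.34  0.18] [1.50429313 0.10621192 0.16068101]
```

Emit:
servo_tool --commands "26 0 -31 0 0 0 1; 26 0 -31 0 0 0 1; 26 0 -31 0 0 0 1; 26 0 -31 0 0 0 1; 26 0 -31 0 0 0 1; 26 0 -31 0 0 0 1; 26 0 -31 0 0 0 1; 26 0 -31 0 0 0 1"

```text
clock: 1.33
tool_pos: [0.3556, 0.3578, 0.3623]
ee_rot: [-1.57, -0.0, -0.0]
ft_force: [1.3, 0.9, 1.0]
opening: 0.0
```

Emit:
servo_tool --commands "4 0 -36 0 0 0 1; 4 0 -36 0 0 0 1; 4 0 -36 0 0 0 1; 4 0 -36 0 0 0 1; 4 0 -36 0 0 0 1; 4 0 -36 0 0 0 1; 4 0 -36 0 0 0 1; 4 0 -36 0 0 0 1"

```text
clock: 2.0
tool_pos: [0.3866, 0.0699, 0.3623]
ee_rot: [-1.57, -0.0, -0.0]
ft_force: [1.5, -0.4, 0.3]
opening: 0.0001
```

Run:
```python
from h import *; from plant import arm
s=arm.get_state();print(s["tool_pos"],s["ee_rot"],s["joints"].round(2),s["ft_force"])
```

```text
[0.38661749 0.06988708 0.36227175] [-1.57030288e+00 -3.51802884e-04 -1.07121142e-04] [-0.71 -0.14  0.41  1.99  0.06  1.28  1.25] [ 1.48423208 -0.39257032  0.26439681]
```

Emit:
servo_tool --commands "2 0 -40 0 0 0 1; 2 0 -40 0 0 0 1; 2 0 -40 0 0 0 1; 2 0 -40 0 0 0 1; 2 0 -40 0 0 0 1; 2 0 -40 0 0 0 1; 2 0 -40 0 0 0 1; 2 0 -40 0 0 0 1"

```text
clock: 2.67
tool_pos: [0.4026, -0.2503, 0.3627]
ee_rot: [-1.571, -0.002, -0.001]
ft_force: [1.0, 0.3, 0.3]
opening: 0.0
```

Emit:
servo_tool --commands "15 0 -35 0 0 0 1; 15 0 -35 0 0 0 1; 15 10 -35 0 0 0 1; 15 20 -35 0 0 0 1; 5 30 -35 0 0 0 1; 0 30 -35 0 0 0 1; 0 0 0 0 0 0 1; 0 0 0 0 0 0 1"

```text
clock: 3.33
tool_pos: [0.4655, -0.4511, 0.2768]
ee_rot: [-1.57, 0.005, 0.0]
ft_force: [-0.5, 1.1, 0.4]
opening: 0.0002
```

Run:
```python
from h import *; from plant import arm
s=arm.get_state();print(s["tool_pos"],s["ee_rot"],s["joints"].round(2),s["ft_force"])
d=arm.snapshot("wrist"); cv2.imwrite("pics/w1.png",d["color"][:,:,::-1])
for c,st in orange(d["color"],60): print(c.round(1),st, ray(d,*c,0.04,s).round(4))
for n,p in dict(gift=(.515,-.46,.04),roll=(.43,-.344,.04)).items(): print(n,proj(d,p,s))
```

```text
[ 0.46554721 -0.45114766  0.27682625] [-1.57006797e+00  5.29504980e-03  4.19992292e-04] [ 0.12  0.58  0.89  1.54 -0.46  1.25  2.65] [-0.54266302  1.10664695  0.43226201]
[406.  136.7] [393 123  27  29 615] [ 0.428  -0.3476  0.04  ]
[307.3 207.8] [295 196  26  24 476] [ 0.514  -0.4618  0.04  ]
gift (np.float64(308.7427523394744), np.float64(208.49202722592446))
roll (np.float64(408.9995242221976), np.float64(138.51472446929859))
```

View pics/w1.png

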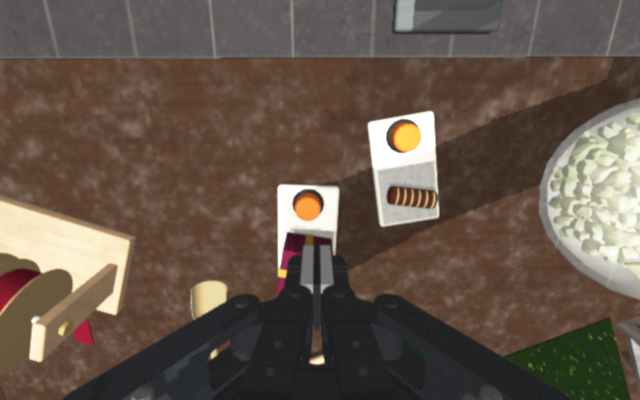

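Emit:
servo_tool --commands "25 0 -5 0 0 0 1; 24 0 -5 0 0 0 1; 0 0 0 0 7 0 1; 0 30 0 0 7 0 1; 0 40 0 0 0 0 1; 0 40 0 0 0 0 1; 0 40 0 0 0 0 1; 0 0 0 0 0 0 1"

```text
clock: 4.05
tool_pos: [0.5158, -0.4557, 0.1233]
ee_rot: [-1.558, 0.194, -0.185]
ft_force: [0.1, 0.4, -0.7]
opening: 0.0001
```

Run:
```python
from h import *; from plant import arm
s=arm.get_state();print(s["tool_pos"],s["ee_rot"],s["joints"].round(2),s["ft_force"])
d=arm.snapshot("wrist"); cv2.imwrite("pics/w2.png",d["color"][:,:,::-1])
for c,st in orange(d["color"],60): print(c.round(1),st, ray(d,*c,0.04,s).round(4))
```

```text
[ 0.51575294 -0.455652    0.12334881] [-1.55755618  0.19379167 -0.18543589] [ 0.16  0.82  0.82  1.55 -0.65  1.07  2.48] [ 0.05439122  0.43371082 -0.73831329]
[455.   47.2] [ 429   20   53   57 2307] [ 0.4291 -0.3469  0.04  ]
[306.7 217.4] [ 285  197   44   42 1428] [ 0.5144 -0.4616  0.04  ]
[316.4 336.3] [313 332   8   9  61] [ 0.6176 -0.4798  0.04  ]
```

View pics/w2.png

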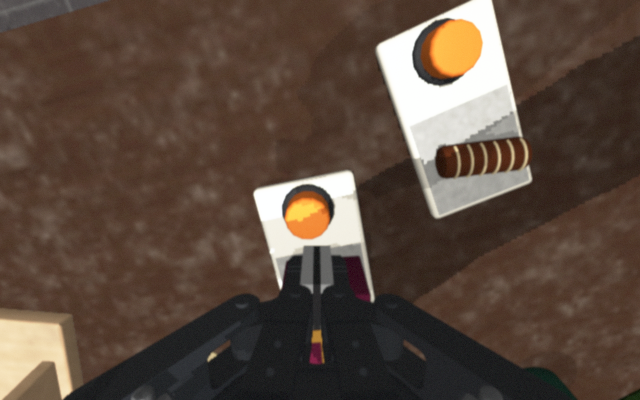

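Emit:
servo_tool --commands "0 20 -6 0 0 0 1; 0 20 0 0 0 0 1; 0 10 0 0 0 0 1; 0 0 0 0 0 0 1; 0 0 0 0 0 0 1"

```text
clock: 4.52
tool_pos: [0.5155, -0.4658, 0.0812]
ee_rot: [-1.563, 0.19, -0.192]
ft_force: [0.3, -0.4, 0.7]
opening: -0.0002
```

Emit:
servo_tool --commands "0 0 0 0 0 0 1; 0 0 0 0 0 0 1; 0 0 0 0 0 0 1; 0 0 0 0 0 0 1"

```text
clock: 4.85
tool_pos: [0.5148, -0.4657, 0.0796]
ee_rot: [-1.563, 0.191, -0.192]
ft_force: [-0.2, -0.1, -0.2]
opening: 0.0004
```

Emit:
servo_tool --commands "0 0 0 0 0 0 1"

```text
clock: 4.93
tool_pos: [0.5147, -0.4657, 0.0793]
ee_rot: [-1.563, 0.191, -0.192]
ft_force: [1.5, -0.6, -1.4]
opening: -0.0001
```

Emit:
servo_tool --commands "0 6 4 0 0 0 1; 0 6 0 0 0 0 1; 0 0 0 0 0 0 1; 0 0 0 0 0 0 1; 0 0 0 0 0 0 1; 0 0 0 0 0 0 1"

```text
clock: 5.43
tool_pos: [0.5155, -0.462, 0.0671]
ee_rot: [-1.563, 0.191, -0.192]
ft_force: [0.3, -0.3, -0.0]
opening: 0.0
```

Run:
```python
from h import *; from plant import arm
s=arm.get_state();print(s["tool_pos"],s["ee_rot"],s["joints"].round(2),s["ft_force"])
d=arm.snapshot("wrist"); cv2.imwrite("pics/w3.png",d["color"][:,:,::-1])
for c,st in orange(d["color"],60): print(c.round(1),st, ray(d,*c,0.04,s).round(4))
```

```text
[ 0.51553325 -0.46197086  0.06705387] [-1.56259223  0.19147434 -0.19157691] [ 0.19  0.88  0.77  1.57 -0.7   0.98  2.51] [ 0.33453675 -0.32021185 -0.04965697]
[526.   27.7] [ 490    0   75   64 3843] [ 0.4311 -0.3474  0.04  ]
[313.4 240.6] [290 229  52  26 687] [ 0.507  -0.4609  0.04  ]
```

View pics/w3.png

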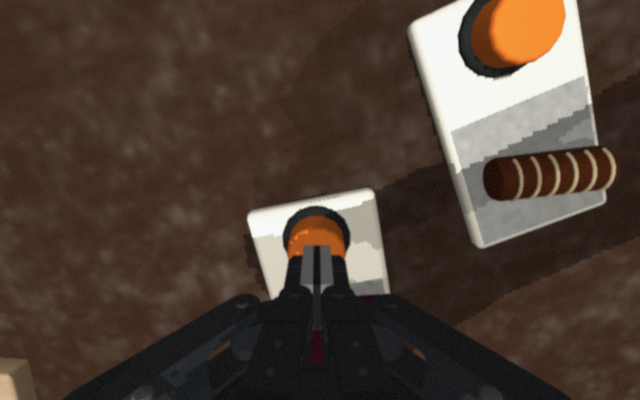

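Emit:
servo_tool --commands "0 3 0 0 0 0 1; 0 3 0 0 0 0 1; 0 2 0 0 0 0 1; 0 0 0 0 0 0 1; 0 0 0 0 0 0 1"

```text
clock: 5.9
tool_pos: [0.5155, -0.4617, 0.0587]
ee_rot: [-1.562, 0.192, -0.191]
ft_force: [-0.2, 0.1, 0.3]
opening: 0.0
```

Emit:
servo_tool --commands "0 2 0 0 0 0 1; 0 2 0 0 0 0 1; 0 0 0 0 0 0 1; 0 0 0 0 0 0 1"

```text
clock: 6.23
tool_pos: [0.5155, -0.4617, 0.0547]
ee_rot: [-1.562, 0.192, -0.191]
ft_force: [-0.7, 1.0, -0.0]
opening: 0.0002
```

Emit:
servo_tool --commands "0 2 0 0 0 0 1; 0 0 0 0 0 0 1; 0 0 0 0 0 0 1"

```text
clock: 6.48
tool_pos: [0.5156, -0.4617, 0.0527]
ee_rot: [-1.562, 0.191, -0.191]
ft_force: [-0.1, -1.1, 0.1]
opening: 0.0001
```

Emit:
servo_tool --commands "0 2 0 0 0 0 1; 0 0 0 0 0 0 1; 0 0 0 0 0 0 1"

```text
clock: 6.73
tool_pos: [0.5156, -0.4617, 0.0507]
ee_rot: [-1.562, 0.191, -0.191]
ft_force: [0.3, -1.0, 0.3]
opening: -0.0003
```

Run:
```python
from h import *; from plant import arm
s=arm.get_state();print(s["tool_pos"],s["ft_force"])
d=arm.snapshot("wrist"); cv2.imwrite("pics/w4.png",d["color"][:,:,::-1])
d=arm.snapshot("side"); cv2.imwrite("pics/s4.png",cv2.resize(d["color"][250:370,320:480,::-1],None,fx=4,fy=4,interpolation=cv2.INTER_CUBIC))
```

```text
[ 0.51555689 -0.46172305  0.05073491] [ 0.27482747 -1.03300604  0.28187416]
```

View pics/s4.png

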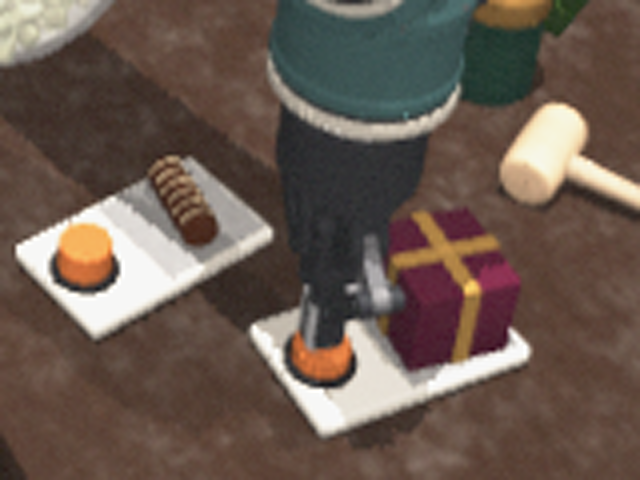

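View pics/w4.png

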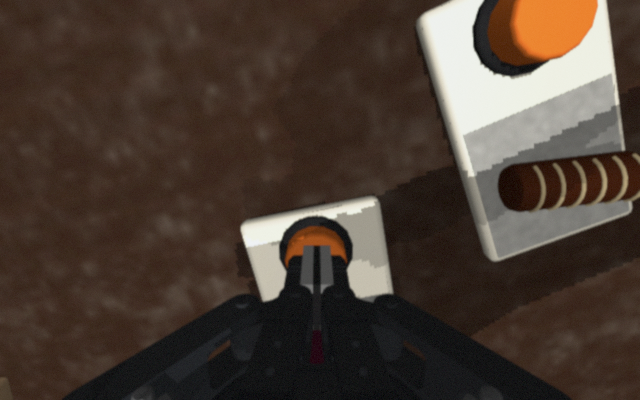

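Run:
```python
from h import *; from plant import arm
d=arm.snapshot("side")
for z in (.02,.03,.032,.04):
  for y in(-.4617,-.4727):
    u,v=proj(d,(.511,y,z)); print(z,y,((u-320)*4,(v-250)*4))
cv2.imwrite("pics/s5.png",cv2.resize(d["color"][300:360,320:420,::-1],None,fx=8,fy=8,interpolation=cv2.INTER_CUBIC))
```

```text
0.02 -0.4617 (np.float64(310.349736877439), np.float64(356.9906202333227))
0.02 -0.4727 (np.float64(321.6645580476518), np.float64(371.1450292067998))
0.03 -0.4617 (np.float64(312.3282763167192), np.float64(344.4013910548913))
0.03 -0.4727 (np.float64(323.71941635765506), np.float64(358.5223138829201))
0.032 -0.4617 (np.float64(312.7264576945431), np.float64(341.8678066741668))
0.032 -0.4727 (np.float64(324.13297893459367), np.float64(355.98185517980846))
0.04 -0.4617 (np.float64(314.3275144278716), np.float64(331.6804585003647))
0.04 -0.4727 (np.float64(325.7959567533153), np.float64(345.766408453645))
```

View pics/s5.png

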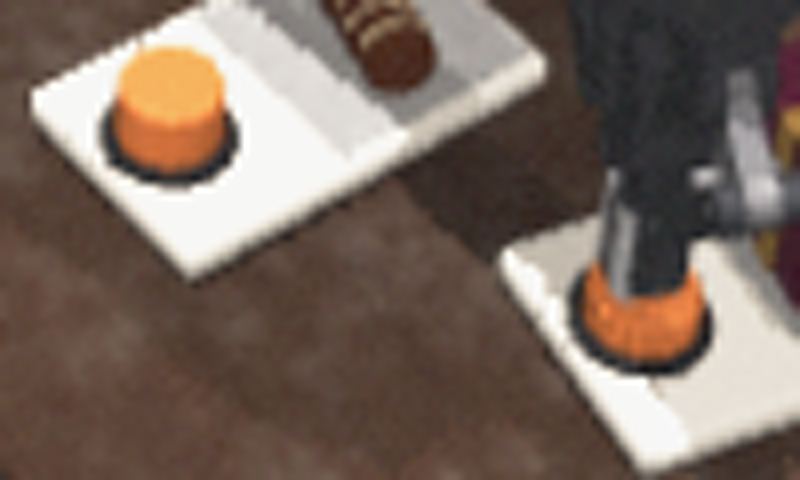

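Emit:
servo_tool --commands "0 2 0 0 0 0 1; 0 0 0 0 0 0 1; 0 0 0 0 0 0 1"

```text
clock: 7.13
tool_pos: [0.5156, -0.4618, 0.0488]
ee_rot: [-1.562, 0.191, -0.191]
ft_force: [-0.6, -0.2, -0.2]
opening: 0.0001
```

Emit:
servo_tool --commands "0 2 0 0 0 0 1; 0 0 0 0 0 0 1; 0 0 0 0 0 0 1"

```text
clock: 7.38
tool_pos: [0.5156, -0.4618, 0.0468]
ee_rot: [-1.562, 0.191, -0.191]
ft_force: [1.2, -0.2, 0.5]
opening: -0.0001
```

Run:
```python
from h import *; from plant import arm
s=arm.get_state();print(s["tool_pos"],s["ft_force"],s["ft_torque"],s["joint_torque"].round(2))
d=arm.snapshot("side")
cv2.imwrite("pics/s6.png",cv2.resize(d["color"][300:360,320:420,::-1],None,fx=8,fy=8,interpolation=cv2.INTER_CUBIC))
```

```text
[ 0.51560735 -0.46176351  0.04683799] [ 1.24409456 -0.1517416   0.47121025] [-0.03158021 -0.04401147  0.012672  ] [ 8.0000e-02 -1.0328e+02  2.7150e+01 -2.9330e+01  3.0000e-02  1.0000e-02
  1.0000e-02]
```

View pics/s6.png

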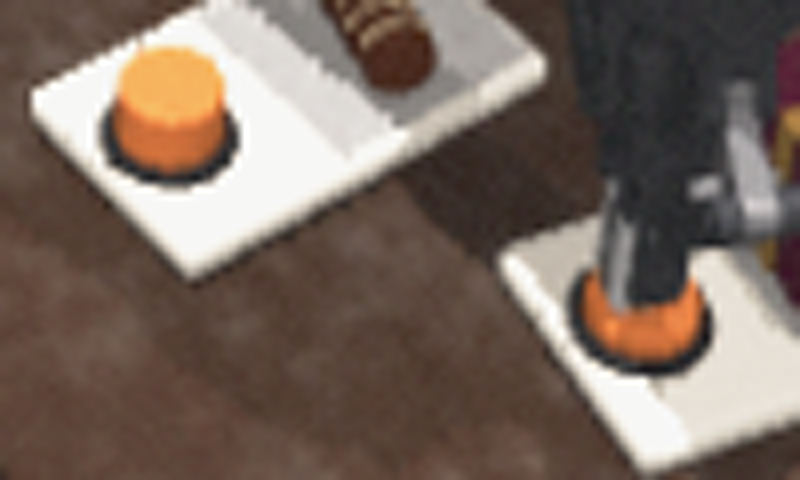

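Emit:
servo_tool --commands "0 2 0 0 0 0 1"

```text
clock: 7.52
tool_pos: [0.5156, -0.4618, 0.0453]
ee_rot: [-1.562, 0.191, -0.192]
ft_force: [-1.3, 1.6, 7.4]
opening: -0.0005
```

Run:
```python
from plant import arm
s=arm.get_state();print(s["tool_pos"],s["ft_force"],s["ft_torque"],s["joint_torque"].round(2))
```

```text
[ 0.51564766 -0.46182944  0.04528374] [-1.30358938  1.62421704  7.39531321] [ 0.43680863  0.30063087 -0.01343505] [ 1.9000e-01 -1.0067e+02  2.6360e+01 -2.9180e+01 -3.0000e-02 -7.9000e-01
 -9.0000e-02]
```

Emit:
servo_tool --commands "0 -20 0 0 0 0 1; 0 -40 0 0 0 0 1; 0 -40 0 0 0 0 1; 0 -40 0 0 0 0 1; 0 -40 0 0 0 0 1; -20 -40 20 0 0 0 1; -25 -40 25 0 0 0 1; -25 -40 25 0 0 0 1"

```text
clock: 8.18
tool_pos: [0.4737, -0.3934, 0.3223]
ee_rot: [-1.562, 0.192, -0.192]
ft_force: [0.7, 0.9, 2.2]
opening: 0.0003
```

Run:
```python
from h import *; from plant import arm
s=arm.get_state();print(s["tool_pos"],s["ee_rot"],s["joints"].round(2),s["ft_force"])
d=arm.snapshot("side")
cv2.imwrite("pics/s7.png",cv2.resize(d["color"][290:360,320:460,::-1],None,fx=5.6,fy=5.6,interpolation=cv2.INTER_CUBIC))
for c,st in orange(d["color"]): print(c.round(1),st)
```

```text
[ 0.47368617 -0.39337576  0.32230404] [-1.56212948  0.19225603 -0.19178398] [-0.06  0.51  1.01  1.57 -0.44  1.31  2.34] [0.71577067 0.94556003 2.22095705]
[243.3 187.4] [239 183   9   9  52]
[279.8 203.9] [276 201   9   7  39]
[445.4 243.8] [434 236  24  16 231]
[341.  313.2] [335 306  13  15 147]
[399.5 340.1] [393 334  15  10  36]
```

View pics/s7.png

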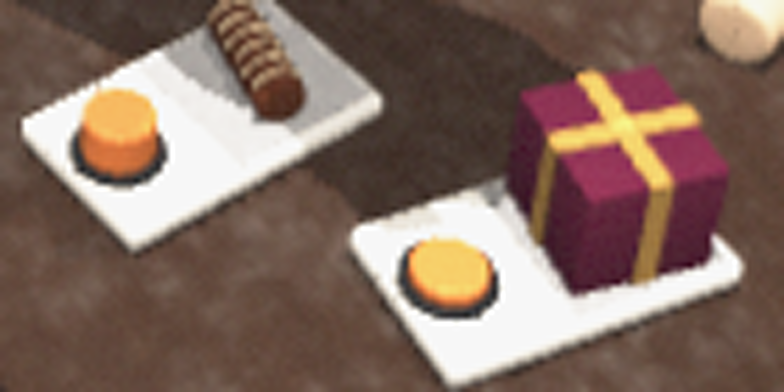

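Emit:
servo_tool --commands "0 -20 0 0 -7 0 1; 0 -20 0 0 -7 0 1; -20 0 30 0 0 0 1; -20 0 30 0 0 0 1; -20 0 30 0 0 0 1; -10 0 35 0 0 0 1; 0 0 38 0 0 0 1; 0 0 38 0 0 0 1"

```text
clock: 8.9
tool_pos: [0.4055, -0.196, 0.3614]
ee_rot: [-1.57, 0.0, -0.001]
ft_force: [1.3, 1.7, -0.1]
opening: -0.0001
```

Run:
```python
from plant import arm
s=arm.get_state();print(s["tool_pos"],s["ee_rot"],s["joints"].round(2),s["ft_force"])
```

```text
[ 0.405497   -0.19595186  0.36139031] [-1.57044641e+00  1.12212247e-04 -1.18500977e-03] [-0.63 -0.04  1.    1.9   0.04  1.27  1.93] [ 1.3409278   1.69022388 -0.09571163]
```

Emit:
servo_tool --commands "-2 0 38 0 0 0 1; -2 0 38 0 0 0 1; -2 0 38 0 0 0 1; -2 0 38 0 0 0 1; -2 0 38 0 0 0 1; -2 0 38 0 0 0 1; -2 0 38 0 0 0 1; -2 0 38 0 0 0 1"

```text
clock: 9.57
tool_pos: [0.3896, 0.1086, 0.3617]
ee_rot: [-1.57, -0.0, -0.0]
ft_force: [1.1, 0.2, 0.6]
opening: -0.0002
```

Run:
```python
from plant import arm
s=arm.get_state();print(s["tool_pos"],s["ee_rot"],s["joints"].round(2),s["ft_force"])
```

```text
[0.38963756 0.1086388  0.36167777] [-1.57011748e+00 -1.06232278e-04 -2.26172401e-04] [-0.89 -0.13  0.49  1.97  0.06  1.28  1.16] [1.12162438 0.15022807 0.58245107]
```

Emit:
servo_tool --commands "-5 0 38 0 0 0 1; -5 0 38 0 0 0 1; -5 0 38 0 0 0 1; 0 10 38 0 0 0 1; 0 20 38 0 0 0 1; 0 30 14 0 0 0 1; 0 20 0 0 0 0 1; 0 0 0 0 0 0 1"

```text
clock: 10.23
tool_pos: [0.3738, 0.3094, 0.2783]
ee_rot: [-1.576, 0.002, 0.004]
ft_force: [-0.6, -0.9, -0.2]
opening: 0.0001
```

Run:
```python
from h import *; from plant import arm
s=arm.get_state();print(s["tool_pos"],s["ee_rot"],s["joints"].round(2),s["ft_force"])
d=arm.snapshot("wrist"); cv2.imwrite("pics/w5.png",d["color"][:,:,::-1])
for c,st in orange(d["color"],100): print(c.round(1),st, ray(d,*c,0.04,s).round(4))
for p in ((.4025,.3148,.04),(.48,.172,.04)): print(proj(d,p,s))
```

```text
[0.37375543 0.30936467 0.27830359] [-1.57578132  0.00197626  0.00417458] [-1.04  0.14  0.31  1.92 -0.05  1.09  0.87] [-0.58330435 -0.91893737 -0.17508465]
[324.9 190.9] [312 179  27  25 513] [0.401  0.3191 0.04  ]
[214.9 245.9] [204 234  23  25 455] [0.4756 0.1777 0.04  ]
(np.float64(321.3248620681315), np.float64(192.11808945808565))
(np.float64(210.8750219657406), np.float64(248.988288532435))
```

View pics/w5.png

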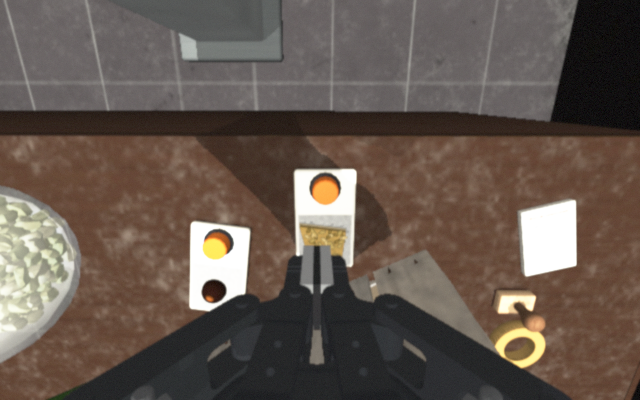

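Emit:
servo_tool --commands "14 10 4 0 0 0 1; 14 40 4 0 0 0 1; 0 40 0 0 0 0 1; 0 40 0 0 0 0 1; 0 25 0 0 0 0 1; 0 0 0 0 0 0 1; 0 0 0 0 0 0 1; 0 0 0 0 0 0 1"

```text
clock: 10.95
tool_pos: [0.4042, 0.3183, 0.1306]
ee_rot: [-1.569, -0.001, -0.002]
ft_force: [0.5, -0.3, 0.3]
opening: -0.0
```

Run:
```python
from h import *; from plant import arm
s=arm.get_state();print(s["tool_pos"],s["ee_rot"],s["joints"].round(2),s["ft_force"])
d=arm.snapshot("wrist"); cv2.imwrite("pics/w6.png",d["color"][:,:,::-1])
for c,st in orange(d["color"],100): print(c.round(1),st, ray(d,*c,0.04,s).round(4))
```

```text
[0.40423935 0.31830302 0.13062481] [-1.56869004e+00 -1.31479211e-03 -2.15432827e-03] [-0.97  0.39  0.29  2.   -0.16  0.77  0.99] [ 0.49048595 -0.27496702  0.27323393]
[316.7 209.2] [ 296  190   42   40 1310] [0.4017 0.3194 0.04  ]
[141.5 297.2] [ 123  278   39   37 1022] [0.4776 0.1774 0.04  ]
```

View pics/w6.png

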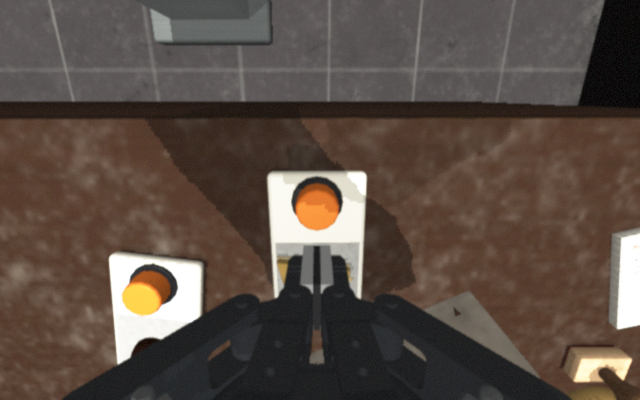

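Emit:
servo_tool --commands "-2 20 0 0 0 0 1; 0 25 0 0 0 0 1; 0 17 0 0 0 0 1; 0 4 0 0 0 0 1; 0 0 0 0 0 0 1; 0 0 0 0 0 0 1; 0 0 0 0 0 0 1"

```text
clock: 11.58
tool_pos: [0.4017, 0.3183, 0.0637]
ee_rot: [-1.569, -0.001, -0.001]
ft_force: [0.2, 0.9, 0.0]
opening: 0.0003
```

Emit:
servo_tool --commands "0 2 0 0 0 0 1; 0 2 0 0 0 0 1; 0 2 0 0 0 0 1; 0 2 0 0 0 0 1; 0 2 0 0 0 0 1; 0 2 0 0 0 0 1; 0 2 0 0 0 0 1"

```text
clock: 12.17
tool_pos: [0.4014, 0.318, 0.0481]
ee_rot: [-1.57, -0.001, -0.001]
ft_force: [1.2, 2.5, 7.4]
opening: -0.0
```

Emit:
servo_tool --commands "0 0 0 0 0 0 1; 0 1 0 0 0 0 1"

```text
clock: 12.33
tool_pos: [0.4012, 0.3179, 0.0471]
ee_rot: [-1.571, -0.0, -0.0]
ft_force: [-0.0, 1.2, 6.1]
opening: 0.0003
```

Pressed (about 11 mm, 6–7 N). Lift, check, and go to the roll.

Emit:
servo_tool --commands "0 -20 0 0 0 0 1; 0 -40 0 0 0 0 1; 0 -40 0 0 0 0 1; 0 -40 0 0 0 0 1; 0 -40 0 0 0 0 1; 0 -40 0 0 0 0 1; -15 -40 0 0 0 0 1; -15 -40 0 0 0 0 1"

```text
clock: 13.0
tool_pos: [0.3713, 0.3169, 0.3467]
ee_rot: [-1.572, 0.001, -0.001]
ft_force: [-0.3, 0.6, 0.0]
opening: 0.0003
```

Run:
```python
from h import *; from plant import arm
s=arm.get_state();print(s["tool_pos"],s["ee_rot"],s["joints"].round(2),s["ft_force"])
d=arm.snapshot("side"); w=arm.snapshot("wrist")["color"]
a=cv2.resize(d["color"][160:220,220:320,::-1],None,fx=5,fy=5,interpolation=cv2.INTER_CUBIC)
cv2.imwrite("pics/s8.png",np.vstack([a,w[100:300,70:570,::-1]]))
```

```text
[0.37125809 0.31692089 0.34669278] [-1.57170455e+00  9.89277569e-04 -7.55645671e-04] [-1.08  0.08  0.33  1.83 -0.03  1.24  0.83] [-0.34044088  0.57997606  0.04650204]
```

View pics/s8.png

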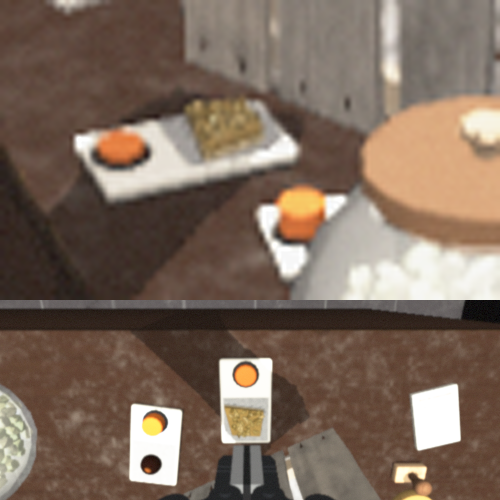

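Emit:
servo_tool --commands "4 -7 -38 0 0 0 1; 4 0 -38 0 0 0 1; 4 0 -38 0 0 0 1; 4 0 -38 0 0 0 1; 4 0 -38 0 0 0 1; 4 0 -38 0 0 0 1; 4 0 -38 0 0 0 1; 0 0 -38 0 0 0 1"

```text
clock: 13.77
tool_pos: [0.3994, 0.0118, 0.3517]
ee_rot: [-1.571, 0.0, 0.001]
ft_force: [1.0, 0.6, 0.4]
opening: -0.0001
```

Emit:
servo_tool --commands "0 0 -38 0 0 0 1; 0 0 -38 0 0 0 1; 0 0 -38 0 0 0 1; 0 0 -38 0 0 0 1; 0 0 -38 0 0 0 1; 0 0 -38 0 0 0 1; 0 0 -38 0 0 0 1; 0 0 0 0 0 0 1"

```text
clock: 14.43
tool_pos: [0.3984, -0.2578, 0.3519]
ee_rot: [-1.575, 0.004, -0.001]
ft_force: [-0.5, -0.8, 0.8]
opening: 0.0003
```

Run:
```python
from plant import arm
s=arm.get_state();print(s["tool_pos"],s["ee_rot"],s["joints"].round(2),s["ft_force"])
```

```text
[ 0.39841283 -0.25780281  0.35192191] [-1.57483829e+00  3.77818376e-03 -1.10669866e-03] [-0.56  0.08  1.13  1.86 -0.07  1.25  2.16] [-0.53906279 -0.84973235  0.80162963]
```

Emit:
servo_tool --commands "0 0 0 0 7 0 1; 0 0 0 0 7 0 1; 0 0 0 0 7 0 1; 0 0 0 0 0 0 1"

```text
clock: 14.77
tool_pos: [0.3995, -0.2522, 0.3517]
ee_rot: [-1.551, 0.294, -0.292]
ft_force: [0.3, -0.0, 0.1]
opening: 0.0001
```

Run:
```python
from plant import arm
s=arm.get_state();print(s["tool_pos"],s["ee_rot"],s["joints"].round(2),s["ft_force"])
```

```text
[ 0.3995087  -0.25217259  0.35172038] [-1.55131294  0.29362385 -0.29208869] [-0.58  0.07  1.15  1.87 -0.07  1.25  1.78] [ 0.26482777 -0.00931123  0.1175177 ]
```

Emit:
servo_tool --commands "15 15 -19 0 0 0 1; 15 15 -19 0 0 0 1; 15 20 -19 0 0 0 1; 15 30 -19 0 0 0 1; 0 0 0 0 0 0 1; 0 0 0 0 0 0 1"

```text
clock: 15.27
tool_pos: [0.4272, -0.3458, 0.2704]
ee_rot: [-1.553, 0.29, -0.284]
ft_force: [0.0, -0.2, -0.1]
opening: -0.0
```

Run:
```python
from h import *; from plant import arm
s=arm.get_state();print(s["tool_pos"],s["ee_rot"],s["joints"].round(2),s["ft_force"])
d=arm.snapshot("wrist"); cv2.imwrite("pics/w7.png",d["color"][:,:,::-1])
for c,st in orange(d["color"],100): print(c.round(1),st, ray(d,*c,0.04,s).round(4))
```

```text
[ 0.4271742  -0.34576155  0.27036984] [-1.55256501  0.29043399 -0.2835064 ] [-0.19  0.43  1.05  1.8  -0.4   1.15  2.2 ] [ 0.00216373 -0.23144591 -0.11159225]
[317.3 170.4] [304 157  28  27 580] [ 0.4272 -0.3448  0.04  ]
[259.4 258.4] [247 248  25  22 426] [ 0.5083 -0.4551  0.04  ]
```

View pics/w7.png

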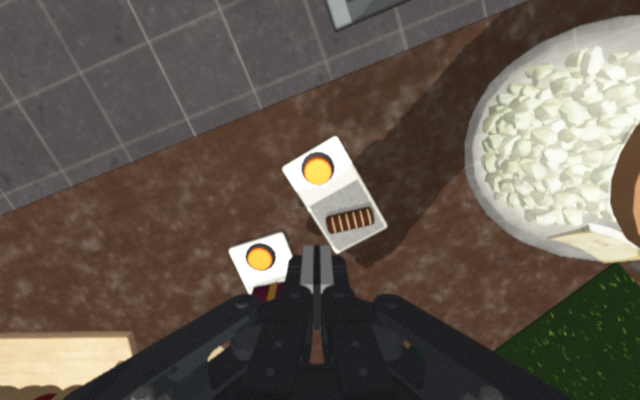

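Emit:
servo_tool --commands "0 20 0 0 0 0 1; 0 40 0 0 0 0 1; 0 40 0 0 0 0 1; 0 40 0 0 0 0 1; 0 10 0 0 0 0 1; 0 0 0 0 0 0 1; 0 0 0 0 0 0 1; 0 0 0 0 0 0 1"

```text
clock: 15.98
tool_pos: [0.4298, -0.3453, 0.1249]
ee_rot: [-1.553, 0.284, -0.289]
ft_force: [-0.1, 0.1, 0.2]
opening: 0.0001
```

Run:
```python
from h import *; from plant import arm
s=arm.get_state();print(s["tool_pos"],s["ee_rot"],s["joints"].round(2),s["ft_force"])
d=arm.snapshot("wrist"); cv2.imwrite("pics/w8.png",d["color"][:,:,::-1])
for c,st in orange(d["color"],100): print(c.round(1),st, ray(d,*c,0.04,s).round(4))
```

```text
[ 0.42978234 -0.34528436  0.12489895] [-1.55284351  0.28389574 -0.28928104] [-0.04  0.61  0.88  1.93 -0.6   0.89  2.35] [-0.12058694  0.10785887  0.20182462]
[317.6 210.3] [ 293  186   45   47 1240] [ 0.4265 -0.3427  0.04  ]
```

View pics/w8.png

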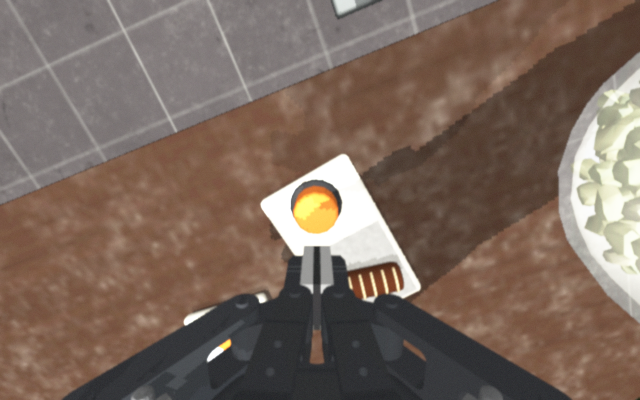

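Emit:
servo_tool --commands "-1 20 0 0 0 0 1; 0 25 0 0 0 0 1; 0 12 0 0 0 0 1; 0 4 0 0 0 0 1; 0 0 0 0 0 0 1; 0 0 0 0 0 0 1; 0 0 0 0 0 0 1"

```text
clock: 16.62
tool_pos: [0.4281, -0.3449, 0.0624]
ee_rot: [-1.552, 0.286, -0.289]
ft_force: [-0.4, 0.5, -0.1]
opening: 0.0
```

Emit:
servo_tool --commands "0 2 0 0 0 0 1; 0 2 0 0 0 0 1; 0 2 0 0 0 0 1; 0 2 0 0 0 0 1; 0 2 0 0 0 0 1; 0 2 0 0 0 0 1; 0 1 0 0 0 0 1"

```text
clock: 17.2
tool_pos: [0.4281, -0.3447, 0.0483]
ee_rot: [-1.552, 0.287, -0.288]
ft_force: [1.9, -0.4, 6.4]
opening: 0.0002
```

Emit:
servo_tool --commands "0 0 0 0 0 0 1; 0 1 0 0 0 0 1"

```text
clock: 17.37
tool_pos: [0.4279, -0.3447, 0.0474]
ee_rot: [-1.552, 0.287, -0.288]
ft_force: [1.2, 0.9, 5.7]
opening: -0.0001
```

Emit:
servo_tool --commands "0 -20 0 0 0 0 1; 0 -40 0 0 0 0 1; 0 -40 0 0 0 0 1; 0 -40 0 0 0 0 1; 0 -40 0 0 0 0 1; 0 -40 0 0 0 0 1; 0 -40 0 0 0 0 1; 0 0 0 0 0 0 1"

```text
clock: 18.03
tool_pos: [0.4286, -0.3462, 0.3135]
ee_rot: [-1.554, 0.282, -0.294]
ft_force: [-0.4, -0.1, 0.4]
opening: 0.0002
```

Run:
```python
from h import *; from plant import arm
s=arm.get_state();print(s["tool_pos"],s["ee_rot"],s["joints"].round(2),s["ft_force"])
d=arm.snapshot("side")
a=cv2.resize(d["color"][290:360,310:460,::-1],None,fx=5,fy=5,interpolation=cv2.INTER_CUBIC)
b=cv2.resize(d["color"][170:220,220:370,::-1],None,fx=5,fy=5,interpolation=cv2.INTER_CUBIC)
cv2.imwrite("pics/s9.png",np.vstack([b,a])[:600])
```

```text
[ 0.42855306 -0.34622106  0.3134878 ] [-1.55390364  0.28237928 -0.29356553] [-0.22  0.38  1.09  1.75 -0.36  1.22  2.16] [-0.40392492 -0.11015776  0.40115872]
```

View pics/s9.png

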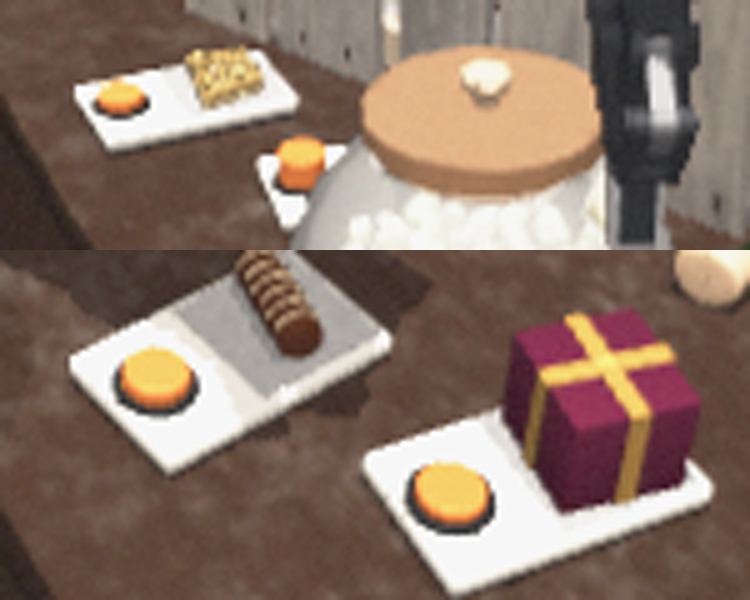

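The picture shows the brittle, roll and gift keys down and the dome key up. The samples are in place and the hand is clear, about 0.25 m above the stand.

Emit:
servo_tool --commands "0 0 0 0 0 0 1; 0 0 0 0 0 0 1; 0 0 0 0 0 0 1; 0 0 0 0 0 0 1"

```text
clock: 18.42
tool_pos: [0.4273, -0.3442, 0.3062]
ee_rot: [-1.552, 0.289, -0.286]
ft_force: [-0.8, 0.2, -1.0]
opening: 0.0001
```

```bash
python3 -c "
from plant import arm
print(arm.get_state()['ft_force']); print(arm.sign_off())"
```

```text
[-0.75047235  0.17136484 -1.0400739 ]
the job is handed in; nothing more can be done
None
```

I pressed the three keys in the order asked: gift box, seed brittle, striped roll. I used the closed fingertips, lifted the hand clear and handed the job in at about 18.4 s.

| Key | Estimated depth | Push read |
|---|---|---|
| Gift box | about 14 mm | 7.4 N |
| Seed brittle | about 11 mm | 6–7 N |
| Striped roll | about 11 mm | 6 N |

- **Depths:** these are worked out from the tool height and the stated 19 mm fingertip offset, since the key travel could not be read directly.
- **Last checks:** the side pictures showed those three keys down and the dome key up. The samples looked unmoved by eye; I did not measure their positions. The hand was about 0.25 m above the roll stand, with no contact force beyond the sensor's noise of about 1 N.
- **Disagreement:** the gift key went deeper than the 9 mm suggested. The force reads near zero when the arm stands still, so I noticed the contact late, but it stayed short of the 16 mm stop.
- **Position error:** the top and wrist cameras disagreed by up to about 5 mm on the key positions. I aimed between the two and the presses landed within the key tops.

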